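# Pack a drive and slide the carton under the label reader

## Robot

A 7-joint arm with a two-finger parallel gripper is mounted at the origin on the work surface. World frame = base frame: x ahead of the robot, y to its left, z up, the work surface at z = 0. Lengths are in m, angles in rad, forces in N, time in s.
With the tool pointing down it reaches from about 0.4 to 0.85 m from the base axis. Payload 4.5 kg.
Tool frame: the origin (TCP) lies between the finger pads; the fingertips stand r.tip_reach ahead of it and the grasp point (between the pads) lies 5 mm behind it (r.tip_reach is the distance from the TCP to the fingertips, in m); x points along the fingers, y is the direction in which the jaws open and shut, and the axes are right-handed (so a half turn about x gives the same grasp; the last joint's range is limited). The gripper opens to 88 mm and grips with 3 to 60 N. Pads are 18 mm wide; open, the fingers measure 123 mm over their backs; the gripper's body (75 mm by 187 mm) begins 45 mm behind the grasp point.
Start: joints at [-1.155, 0.689, -0.195, 1.565, 0.157, 0.902, -0.215], TCP at [0.233, 0.58, 0.253] pointing down, gripper open.
Joint ranges: [-3.01, 3.01], [-0.46, 2.08], [-1.47, 1.51], [0.13, 2.56], [-1, 4.14], [0.04, 2.09], [-2.66, 2.66]. Speed limits (rad/s): [2.57, 2.57, 3.14, 3.14, 3.14, 3.14, 3.14].

## Interface

Orientations are given as a 3x3 rotation matrix whose columns are the frame's x, y, z axes.
In Python, from cell import telemetry, camera, workorder, r gives the robot as it stands.
- The arm moves only by the tool arm_command, never from a script. Its argument "rows" is a list of rows, each a list of 3 entries, a list of its own where there are three numbers: the shift along the world's x, y, z in cm, then the turn, a rotation vector about the world's x, y, z in degrees, then the finger opening in cm, from 0 to 8.81. In form: [[[x, y, z], [ax, ay, az], claw], ...]. A call has exactly 5 rows; each row is the pose to reach, as a shift and turn from the pose commanded when the call began; what a row does not reach only later rows make up. A row lasts 1/12 s, in which the tool goes at most 41.7 mm and 7.16 degrees, less where a joint would pass 70% of its speed; a pose out of reach is approached as far as the arm can. A call with a gripper value outside its range is refused whole. The fingers move at their own pace and stop on an object; the grip force is fixed at half the most. Time passes only in rows, so rows that repeat a pose let the fingers close, or fill a call up. It gives the time, the measured TCP pose, the force and the opening at its end, in the units of the state.
- telemetry.read_state(): the state, without advancing time (a new reading comes with each control period).
- camera(name): name is "scene" or "top" or "wrist"; returns a dict with "frame" (420x560x3 uint8, red, green, blue), "depth" (420x560 float32, m along the optical axis (not along the pixel's ray), 0 where there is no reading), "K" (3x3 intrinsics, pixels), "eye" and "orientation" of the camera in the world. Camera axes: x right, y up, looking along -z (the intrinsics and any distortion apply to the point x, -y, -z); pixel columns grow to the right and rows downward; lengths in m; the calibration is good to about 2 mm. A picture is of the moment at which its call begins.
- workorder.close_job(): hands the job in, once; it reports no verdict.
The state is a dict: "clock": time; "joint_pos": joint angles; "joint_vel": joint speeds; "effort": joint torques, N m; "tool_pos": TCP position; "tool_rot": TCP orientation; "force": force on the tool from outside, world axes, zero at the start; "moment": the same for the moment, N m; "grip_width": finger opening in m.
Only numpy, scipy, OpenCV 4.12 (cv2) and the standard library are available. Lean on these libraries where they do the work, as an engineer would, in place of code of your own. Each camera call takes 0.05 s, during which the arm holds its last target. There are 200 camera calls.

## Task

Take the blue drive out of the black rack and lower it, not drop it, edgewise into the empty slot in the carton's foam until it is fully home. Then slide the carton flat along the bench, without lifting it, between the guides and under the reader bridge until it stands square against the end stop. Do not disturb the other drives in the rack, the tape roll, the label roll or the barcode scanner, and keep the drive that is already packed in its slot.

Things in the scene. Friction and masses are not known exactly. Their poses are not given: they have to be found in the camera images.
- drive_blue: Blue 2.5-inch drive, a rigid flat block standing on its long edge: 100 mm long (its x axis), 15 mm thick (its y axis), 70 mm high (its z axis, up). 0.2 kg nominal (0.16 to 0.26 kg). Origin: centre of its underside. It starts in one of the rack's three slots; either end may lead when it is packed.
- drive_grey1: Bare-metal grey drive, same size and axes, in another slot of the rack. Leave it there.
- drive_grey2: Bare-metal grey drive, same size and axes, in the remaining slot of the rack. Leave it there.
- drive_packed: Bare-metal grey drive, same size and axes, already packed in the other foam slot of the carton (carton y = +28 mm). It rides along in the carton.
- rack: Black slotted plastic block fixed to the bench, 116 (its x) by 150 (its y) mm, 32 mm high. Three slots along its x at y = -50, 0, +50 mm, 18 mm wide, floor 8 mm above the bench, ends closed by lips 22 mm high. A drive in it stands 78 mm above the bench at its top edge, with 35 mm of air between neighbours. Origin: centre of its underside.
- carton: Open brown cardboard tray, no lid, loose on the bench: 134 mm wide (its x), 160 mm long (its y), 90 mm high, about 0.32 kg (0.25 to 0.42) without drives. Side walls (x = +-67 mm) 5 mm thick, end walls (y = +-80 mm) doubled, 8 mm thick. A dark foam block with two slots fills its lower half, top 46 mm above the underside. Origin: centre of its underside.
- carton_slot (a point): Centre of the floor of the empty foam slot, in the carton's frame x 0, y -28, z 12 mm. Both slots run across the carton (along its x), 107 mm long, 19 mm wide, at y -28 (empty) and +28 mm (packed). A drive fully home rests on the slot floor, its top edge 82 mm above the bench, 8 mm below the carton's rim.
- carton_wall (a point): Middle of the top of the carton's 8 mm thick end wall at its +y end (x 0, y 76, z 90 mm), the trailing wall when the carton goes into the station with its -y end first: a good place to pinch it from above.
- station: Scan station fixed to the bench: guides, reader bridge, yellow end stop. Origin: the spot on the bench where the carton's origin comes to stand when home. The carton travels along the station's -y axis, its x and y axes along the station's (or turned by 180 degrees). End stop: two black buffers with faces at y = -80 mm, 28 mm above the bench.
- station_mouth (a point): Middle of the flared mouth, on the bench, at station x 0, y 125 mm. Two metal guides, 40 mm high, 6 mm thick: inner faces 146 mm apart (x = +-73 mm) from y = -90 to +50 mm, then flaring outwards by 26 degrees to a mouth about 221 mm wide at y = +125 mm.
- station_bridge (a point): Middle of the grey reader bridge's underside, 115 mm above the bench (station x 0, y -25 mm). The bridge spans x = +-135 mm and y = -60 to +10 mm on two posts (30 mm square, x = +-120 mm); reader heads on top reach 189 mm above the bench, a stack light at x = +118 mm reaches 230 mm.
- tape_roll: Roll of brown parcel tape lying flat, 100 mm across, 50 mm high, loose. Origin: centre of its underside. Leave it.
- label_roll: Roll of white labels standing upright, 92 mm across, 75 mm high, loose. Origin: centre of its underside. Leave it.
- barcode_scanner: Black and grey hand scanner on a round stand, 90 mm across at its foot, 158 mm high, loose. Origin: centre of its underside. Leave it.
Mind the look-alikes: they are no part of the job. There is more than one size of the drive_blue; the job needs the smallest.

How it is judged:
On the way:
1. the blue drive is fully home in the empty foam slot and let go, while the carton has not yet reached the bridge (x of drive_blue in the frame of carton between -0.008 and 0.008 m and y of drive_blue in the frame of carton between -0.034 and -0.022 m and z of drive_blue in the frame of carton below 0.016 m and angle between the z axis of drive_blue and the z axis of carton, either way round below 0.12 rad and contact force between the fingers and drive_blue below 0.1 N and y of carton in the frame of station above 0.1 m), for 0.2 s.
At the end, for the whole second after the job is handed in: Both drives in the carton stand fully home (within 4 mm of the slot floor, upright within 0.12 rad), the blue one in the slot that was empty; the carton is flat on the bench under the bridge, within 6 mm of the end stop, within 12 mm of the lane's middle, square within 0.06 rad, at rest (x of drive_blue in the frame of carton between -0.008 and 0.008 m and y of drive_blue in the frame of carton between -0.034 and -0.022 m and z of each of drive_blue, drive_packed in the frame of carton below 0.016 m and angle between the z axis of each of drive_blue, drive_packed and the z axis of carton, either way round below 0.12 rad and x of drive_packed in the frame of carton between -0.008 and 0.008 m and y of drive_packed in the frame of carton between 0.022 and 0.034 m and x of carton in the frame of station between -0.012 and 0.012 m and y of carton in the frame of station between -0.006 and 0.006 m and angle between the x axis of carton and the x axis of station, either way round below 0.06 rad and height (world z) of carton below 0.005 m and linear speed of carton below 0.01 m/s and linear speed of drive_blue below 0.02 m/s); the robot touches nothing.
It fails at once if the tape roll, label roll or barcode scanner is shifted by more than 30 mm or tipped over (distance of any of tape_roll, label_roll, barcode_scanner from where it was at the start of the episode above 0.03 m or angle between any of tape_roll, label_roll, barcode_scanner's own z axis and vertical above 0.35 rad).
It fails at once if a grey drive in the rack is moved by more than 20 mm (distance of any of drive_grey1, drive_grey2 from where it was at the start of the episode above 0.02 m).
It fails at once if the carton is lifted more than 20 mm off the bench or tipped by more than 0.15 rad (height (world z) of carton above 0.02 m or angle between carton's own z axis and vertical above 0.15 rad).
It fails at once if the blue drive is dropped (falls free by more than about 20 mm) (linear speed of drive_blue above 0.65 m/s and contact force between the fingers and drive_blue below 0.05 N).
It also fails if it takes over 59 s, if anything falls off the work surface, if the arm or the gripper's body presses on something with over 40 N, if the wrist force passes 120 N, or if a joint passes its speed limit or range.

## Working session

There is one attempt and no reset: what is moved stays moved. The work goes in short steps, Python scripts to look and compute and a tool call to move; the robot and the scene stay as the last step left them, time stands still between calls to the robot, and variables do not carry over. Pictures are saved under pics/ and viewed, about 8 in all and at most 12, crops included, and the job is handed in when it is done.

Besides the shell and the picture viewer there is one more tool, called after "Call:" as name([rows], argument=value, ...), one row to a line, values as JSON. arm_command: Moves the arm, as the interface text tells. Its arguments: {"type":"object","properties":{"rows":{"type":"array"}},"required":["rows"]}

```bash
mkdir -p pics; ls
cat > h.py <<'E'
import numpy as np, cv2
from cell import telemetry, camera, workorder, r
def cloud(c):
    d=c["depth"];h,w=d.shape;K=c["K"]
    u,v=np.meshgrid(np.arange(w),np.arange(h))
    x=(u-K[0,2])/K[0,0]*d;y=(v-K[1,2])/K[1,1]*d
    P=np.stack([x,-y,-d],-1)@np.array(c["orientation"]).T+np.array(c["eye"])
    P[d==0]=np.nan
    return P
def save(c,n): cv2.imwrite(f"pics/{n}.png",c["frame"][...,::-1])
E
python3 - <<'E'
from h import *
for n in ("scene","top"):
    c=camera(n);save(c,n);np.savez(n,**{k:np.array(v) for k,v in c.items()});print(n,c["eye"],c["K"].tolist(),[k for k in c])
print(telemetry.read_state(),r.tip_reach)
E
```

```text
pics
scene [ 1.15090698 -0.42987298  1.05462901] [[483.7522160996244, 0.0, 285.6400370524838], [0.0, 483.7522160996244, 210.91906509865296], [0.0, 0.0, 1.0]] ['frame', 'depth', 'K', 'eye', 'orientation']
top [0.38406545 0.13226102 1.2354371 ] [[493.4491634508239, 0.0, 277.5908722381507], [0.0, 493.4491634508239, 216.63535617092955], [0.0, 0.0, 1.0]] ['frame', 'depth', 'K', 'eye', 'orientation']
{'clock': 0.1, 'joint_pos': array([-1.15521135,  0.6898784 , -0.19452655,  1.56619409,  0.1573109 ,
        0.90248337, -0.21509007]), 'joint_vel': array([ 4.37572134e-04, -2.66570331e-03, -5.97522251e-04, -2.46810373e-03,
       -1.57466860e-03, -5.38693151e-04,  4.76068124e-05]), 'effort': array([-1.55976708e-03, -5.28501248e+01, -1.27112981e+00, -1.53838652e+01,
       -5.25578123e-02,  1.99520051e-03,  4.57598503e-05]), 'tool_pos': array([0.23270523, 0.57950823, 0.25201616]), 'tool_rot': array([[-4.74991225e-04,  3.72491448e-01,  9.28035503e-01],
       [-1.49791309e-03,  9.28034302e-01, -3.72491732e-01],
       [-9.99998765e-01, -1.56704683e-03,  1.17151666e-04]]), 'force': array([-0.40292344, -0.44222213, -0.11789273]), 'moment': array([ 0.01726045, -0.00193781,  0.0162561 ]), 'grip_width': 0.08848263885931572} 0.014
```

View pics/scene.png

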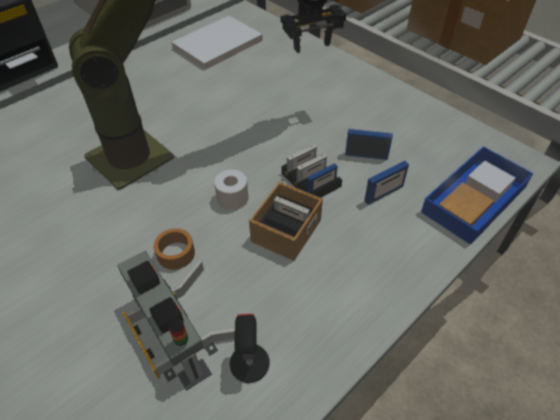

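View pics/top.png

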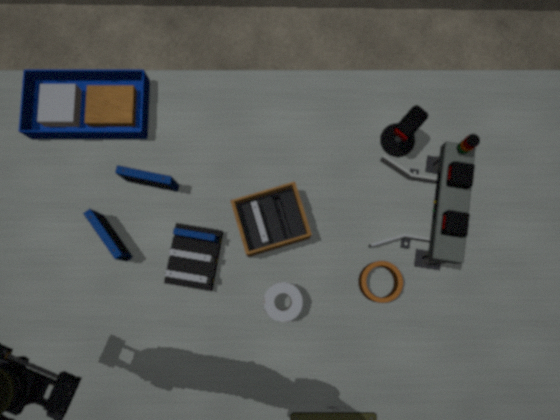

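The scene shows the blue drive in the front slot of the rack, at top view (195,233), with larger blue decoys at (147,178) and (107,235). The carton is at (271,218) with its empty slot on the right (~285,218), and the station is at right with its mouth at x≈380. Next I'll measure poses from the depth.

```bash
cat > m.py <<'E'
from h import *
c=dict(np.load("top.npz"));P=cloud(c);F=c["frame"].astype(int);z=P[...,2]
def rect(m,name):
    n,l,st,_=cv2.connectedComponentsWithStats(m.astype(np.uint8))
    for i in range(1,n):
        if st[i,4]<25: continue
        q=P[l==i]; (cx,cy),(w,h),a=cv2.minAreaRect((q[:,:2]*1000).astype(np.float32))
        print(name,"px",st[i,:4],"ctr mm",round(cx,1),round(cy,1),"size",round(w,1),round(h,1),"ang",round(a,2),"z",np.round(np.nanmedian(q[:,2])*1000,1),st[i,4])
def box(u0,v0,u1,v1):
    m=np.zeros(z.shape,bool);m[v0:v1,u0:u1]=1;return m
print("bench z",np.nanmedian(z[260:300,60:140]))
B=(F[...,2]-F[...,0]>40)
rk=box(155,215,230,300)
rect(rk&(z>.066)&(z<.09),"drives")
rect(rk&(z>.02)&(z<.09),"rack")
ct=box(225,175,320,265)
rect(ct&(z>.084)&(z<.1),"rim")
rect(ct&(z>.03),"carton")
rect(ct&(z>.076)&(z<.0845),"packed")
rect(box(90,150,190,270)&(z>.04),"decoy")
s=box(360,120,500,280)
rect(s&(z>.105)&(z<.2),"bridge"); rect(s&(z>.033)&(z<.05),"guides"); rect(s&(z>.015)&(z<.033),"stop")
rect(s&(z>.2),"light"); rect(box(255,270,310,330)&(z>.03),"label");rect(box(350,90,440,160)&(z>.05),"scanner");rect(box(350,255,410,310)&(z>.03),"tape")
E
python3 m.py
```

```text
bench z 0.0019130958027180345
drives px [173 228  43  13] ctr mm 520.2 329.3 size 99.4 15.6 ang 80.69 z 79.2 294
drives px [169 249  43  13] ctr mm 471.1 337.6 size 99.9 15.5 ang 80.27 z 79.4 287
drives px [164 270  44  13] ctr mm 421.8 345.9 size 100.4 15.4 ang 80.27 z 79.2 289
rack px [164 223  59  68] ctr mm 471.4 338.0 size 117.3 150.0 ang 80.39 z 35.1 2905
rim px [230 181  82  74] ctr mm 558.4 148.5 size 135.6 160.3 ang 16.48 z 91.2 722
carton px [230 181  82  75] ctr mm 558.4 148.5 size 135.6 160.3 ang 16.48 z 49.3 3633
packed px [251 201  17  42] ctr mm 550.1 175.4 size 100.2 15.1 ang 16.84 z 82.3 180
decoy px [115 165  62  24] ctr mm 660.1 449.5 size 135.9 22.1 ang 78.23 z 94.6 726
decoy px [ 90 209  39  52] ctr mm 520.3 539.5 size 136.9 22.0 ang 36.34 z 94.2 752
decoy px [173 228  17  11] ctr mm 524.3 358.6 size 40.0 17.2 ang 78.03 z 78.9 131
decoy px [169 249  21  10] ctr mm 475.3 362.1 size 50.1 15.6 ang 80.47 z 79.5 150
bridge px [393 120  33  21] ctr mm 764.1 -169.2 size 43.8 65.7 ang 48.46 z 156.9 414
bridge px [428 141  48 123] ctr mm 585.2 -259.0 size 76.2 270.2 ang 8
[... 389 characters left out ...]
7 -135.8 size 62.1 13.6 ang 48.94 z 47.5 54
stop px [381 158  55  25] ctr mm 681.3 -194.9 size 149.3 17.8 ang 65.89 z 23.5 137
stop px [434 158   4  13] ctr mm 703.8 -266.3 size 27.3 7.4 ang 8.58 z 22.8 26
stop px [404 236  25   6] ctr mm 514.4 -210.4 size 64.4 1.7 ang 80.45 z 26.4 29
stop px [422 251   8  14] ctr mm 466.0 -228.3 size 32.9 11.9 ang 15.8 z 23.3 33
light px [461 134  19  17] ctr mm 701.1 -279.9 size 29.0 28.2 ang 78.61 z 229.3 228
label px [263 282  40  40] ctr mm 362.9 120.1 size 90.5 89.4 ang 89.75 z 76.4 1029
scanner px [393 105  35  36] ctr mm 769.6 -174.1 size 43.8 80.4 ang 48.23 z 157.3 680
tape px [360 261  43  42] ctr mm 409.3 -116.2 size 98.9 97.2 ang 89.78 z 50.4 694
```

Call:
arm_command([
  [[2,-1.8,0],[0,0,-5],3.4],
  [[4,-3.6,0],[0,0,-10],3.4],
  [[6,-5.4,0],[0,0,-15],3.4],
  [[8,-7.2,0],[0,0,-20],3.4],
  [[10,-9,0],[0,0,-26],3.4],
])

```text
clock: 0.52
tool_pos: [0.3335, 0.4888, 0.2524]
tool_rot: [[-0.0, 0.745, 0.668], [-0.001, 0.668, -0.745], [-1.0, -0.001, 0.0]]
force: [0.1, 0.7, 0.4]
grip_width: 0.0569
```

Call:
arm_command([
  [[2,-1.8,0],[0,0,-5],3.4],
  [[4,-3.6,0],[0,0,-10],3.4],
  [[6,-5.4,0],[0,0,-15],3.4],
  [[8,-7.2,0],[0,0,-20],3.4],
  [[10,-9,0],[0,0,-26],3.4],
])

```text
clock: 0.93
tool_pos: [0.4335, 0.3988, 0.2524]
tool_rot: [[-0.001, 0.962, 0.274], [-0.001, 0.274, -0.962], [-1.0, -0.001, 0.0]]
force: [1.2, 0.9, -0.1]
grip_width: 0.0341
```

Call:
arm_command([
  [[2,-1.6,-1],[0,0,-5],3.4],
  [[4,-3.2,-2],[0,0,-10],3.4],
  [[6,-4.8,-3],[0,0,-15],3.4],
  [[8,-6.4,-5],[0,0,-20],3.4],
  [[8.75,-7,-6],[0,0,-25.7],3.4],
])

```text
clock: 1.35
tool_pos: [0.523, 0.3255, 0.1909]
tool_rot: [[0.001, 0.984, -0.175], [-0.004, -0.175, -0.984], [-1.0, 0.001, 0.004]]
force: [0.1, -0.3, -0.0]
grip_width: 0.0335
```

Run:
```python
from h import *
c=camera("wrist");save(c,"w1");P=cloud(c);F=c["frame"].astype(int)
s=telemetry.read_state();print(s["tool_pos"],s["tool_rot"].round(4).tolist(),s["grip_width"],s["joint_pos"].round(2),s["force"],s["clock"])
z=P[...,2];m=((z>.068)&(z<.086)).astype(np.uint8)
n,l,st,_=cv2.connectedComponentsWithStats(m)
for i in range(1,n):
    if st[i,4]<300: continue
    q=P[l==i];print(st[i],F[l==i].mean(0).round(),cv2.minAreaRect((q[:,:2]*1000).astype(np.float32)),np.median(q[:,2]))
```

```text
[0.52260321 0.32468038 0.18940367] [[-0.0014, 0.9835, -0.1811], [-0.0057, -0.1811, -0.9834], [-1.0, -0.0003, 0.0059]] 0.03424427201557146 [-0.72  0.76  0.15  1.66 -0.15  0.73 -0.68] [ 1.59806065  0.08974053 -0.91991412] 1.4
[ 433    0   27   89 1182] [30. 35. 42.] ((644.9315185546875, 409.1308288574219), (50.51444625854492, 7.73232364654541), 86.92922973632812) 0.07774320856131382
[ 101  131   44  142 3705] [172. 174. 173.] ((424.92620849609375, 345.7890319824219), (99.81623840332031, 15.941362380981445), 80.317138671875) 0.07681279701669108
[ 179  130   33  143 3219] [181. 184. 184.] ((474.0411682128906, 337.59222412109375), (99.60145568847656, 15.416353225708008), 80.22362518310547) 0.07690261008089777
[ 256  130   24  142 3139] [ 54.  96. 150.] ((522.9295654296875, 329.0409240722656), (99.90727996826172, 15.115104675292969), 80.203369140625) 0.07697352961362836
[247 378  35  42 458] [73. 58. 39.] ((490.8196105957031, 166.60049438476562), (1.3987677097320557, 60.60096740722656), 16.64986228942871) 0.07705547031583453
[ 281  378   71   36 1589] [119. 120. 119.] ((533.0225830078125, 169.05471801757812), (57.655635833740234, 17.00366973876953), 16.692352294921875) 0.08064146504329045
```

View pics/w1.png

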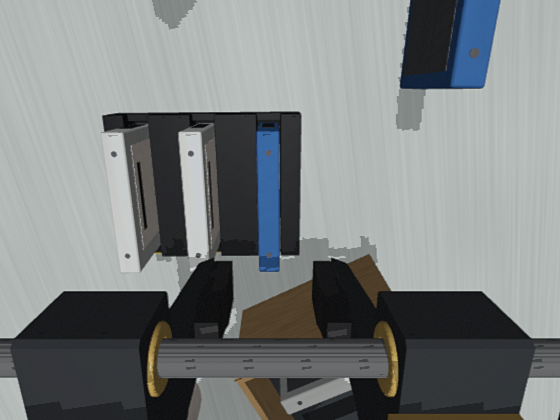

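The wrist view shows blue at columns 256–280, rows 130–272. That puts it at (523,329) against (520,329) from the top camera, and it lies between the fingers. I'll descend in two stages.

Call:
arm_command([
  [[0,0,-2],[0,0,0.6],3.4],
  [[0,0,-4],[0,0,0.6],3.4],
  [[0,0,-6],[0,0,0.6],3.4],
  [[0,0,-7],[0,0,0.6],3.4],
  [[0,0,-7],[0,0,0.6],3.4],
])

```text
clock: 1.82
tool_pos: [0.5183, 0.33, 0.1206]
tool_rot: [[-0.004, 0.988, -0.154], [-0.002, -0.154, -0.988], [-1.0, -0.004, 0.003]]
force: [-0.3, -0.1, 0.1]
grip_width: 0.0338
```

Run:
```python
from h import *
s=telemetry.read_state();print(s["tool_pos"],s["tool_rot"].round(4).tolist(),s["grip_width"],s["joint_pos"].round(2),s["force"],s["clock"])
```

```text
[0.51826177 0.32998909 0.12063771] [[-0.0044, 0.9881, -0.1536], [-0.002, -0.1536, -0.9881], [-1.0, -0.004, 0.0027]] 0.03384220140939097 [-0.7   0.85  0.11  1.71 -0.16  0.59 -0.65] [-0.30816952 -0.10960021  0.12599978] 1.8167
```

Call:
arm_command([
  [[0.25,0,-1],[0,0,-0.8],3.4],
  [[0.25,0,-2.5],[0,0,-0.8],3.4],
  [[0.25,0,-4],[0,0,-0.8],3.4],
  [[0.25,0,-5.4],[0,0,-0.8],3.4],
  [[0.25,0,-5.4],[0,0,-0.8],3.4],
])

```text
clock: 2.23
tool_pos: [0.5218, 0.3296, 0.0668]
tool_rot: [[-0.003, 0.986, -0.17], [-0.002, -0.17, -0.986], [-1.0, -0.002, 0.002]]
force: [-0.3, -0.1, 0.7]
grip_width: 0.0339
```

Call:
arm_command([
  [[0,0,0],[0,0,0],0.5],
  [[0,0,0],[0,0,0],0.5],
  [[0,0,0],[0,0,0],0.5],
  [[0,0,0],[0,0,0],0.5],
  [[0,0,0],[0,0,0],0.5],
])

```text
clock: 2.65
tool_pos: [0.5233, 0.3305, 0.0697]
tool_rot: [[0.001, 0.986, -0.17], [0.001, -0.17, -0.986], [-1.0, 0.001, -0.001]]
force: [0.1, -0.4, 3.6]
grip_width: 0.0149
```

Call:
arm_command([
  [[0,0,1],[0,0,0],0.5],
  [[0,0,3.5],[0,0,0],0.5],
  [[0,0,6.5],[0,0,0],0.5],
  [[0,0,9.5],[0,0,0],0.5],
  [[0,0,12.5],[0,0,0],0.5],
])

```text
clock: 3.07
tool_pos: [0.5225, 0.3296, 0.1955]
tool_rot: [[-0.0, 0.985, -0.17], [-0.0, -0.17, -0.985], [-1.0, -0.0, 0.001]]
force: [0.1, -0.3, -1.6]
grip_width: 0.0151
```

Run:
```python
from h import *
s=telemetry.read_state();print(s["tool_pos"],s["grip_width"],s["force"],s["clock"])
c=camera("wrist");save(c,"w2")
```

```text
[0.52254525 0.32958878 0.19550327] 0.01510857567261757 [ 0.10017161 -0.27884414 -1.55149208] 3.0667
```

View pics/w2.png

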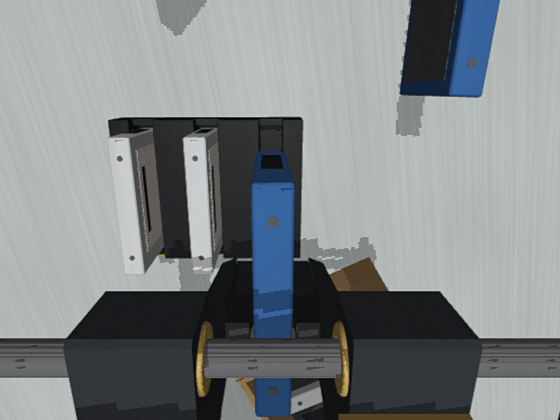

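Held (w2: blue drive between the fingers at columns 252–293, greys unmoved). Now over the carton slot.

Call:
arm_command([
  [[0.5,-2,0.3],[0,0,-6.4],0.5],
  [[1,-4,0.3],[0,0,-12.8],0.5],
  [[1.5,-6.2,0.3],[0,0,-19],0.5],
  [[2,-8.4,0.3],[0,0,-25.5],0.5],
  [[2.4,-10.4,0.3],[0,0,-32],0.5],
])

```text
clock: 3.53
tool_pos: [0.547, 0.2244, 0.1973]
tool_rot: [[0.001, 0.742, -0.671], [-0.0, -0.671, -0.742], [-1.0, 0.001, -0.0]]
force: [-0.4, -0.2, -2.1]
grip_width: 0.0148
```

Call:
arm_command([
  [[0.5,-2,0.3],[0,0,-6.4],0.5],
  [[1,-4,0.3],[0,0,-12.8],0.5],
  [[1.5,-6.2,0.3],[0,0,-19],0.5],
  [[2,-8.4,0.3],[0,0,-25.5],0.5],
  [[2.3,-10.4,0.3],[0,0,-31.7],0.5],
])

```text
clock: 3.95
tool_pos: [0.5702, 0.1205, 0.2003]
tool_rot: [[0.001, 0.279, -0.96], [-0.0, -0.96, -0.279], [-1.0, 0.0, -0.001]]
force: [0.7, -0.7, -0.8]
grip_width: 0.0147
```

Call:
arm_command([
  [[0,0,0],[0,0,0],0.5],
  [[0,0,0],[0,0,0],0.5],
  [[0,0,0],[0,0,0],0.5],
  [[0,0,0],[0,0,0],0.5],
  [[0,0,0],[0,0,0],0.5],
])

```text
clock: 4.37
tool_pos: [0.5696, 0.1236, 0.1997]
tool_rot: [[-0.0, 0.287, -0.958], [0.001, -0.958, -0.287], [-1.0, -0.001, -0.0]]
force: [0.1, -0.4, -1.8]
grip_width: 0.0149
```

```bash
cat > car.py <<'E'
from h import *
import sys
def fit(c,guess):
    "carton rim from wrist/any cloud: fit rectangle outline to rim points"
    from scipy.optimize import least_squares
    P=cloud(c);z=P[...,2]
    m=(z>.083)&(z<.095)&(np.hypot(P[...,0]-guess[0],P[...,1]-guess[1])<.125)
    q=P[m][:,:2]
    def f(p):
        a=p[2];d=q-p[:2];x=d@[np.cos(a),np.sin(a)];y=d@[-np.sin(a),np.cos(a)]
        # signed distance from wall band
        dx=np.abs(np.abs(x)-.0645)-.0025;dy=np.abs(np.abs(y)-.076)-.004
        ex=np.where(np.abs(y)<.08,np.maximum(dx,0),1);ey=np.where(np.abs(x)<.067,np.maximum(dy,0),1)
        return np.minimum(np.minimum(ex,ey),.02)
    s=least_squares(f,guess,loss="soft_l1",f_scale=.001,x_scale=[.01,.01,.1])
    return s.x,len(q),np.mean(f(s.x)),np.median(P[m][:,2])
if __name__=="__main__":
    g=[float(v) for v in sys.argv[2:5]];g[2]=np.radians(g[2])
    for n in sys.argv[1].split(","):
        c=camera(n);save(c,n+"_"+sys.argv[5]);p,k,e,zz=fit(c,g)
        print(n,"carton mm",(p[:2]*1000).round(1),"yaw",np.degrees(p[2]).round(2),k,e,zz)
    s=telemetry.read_state();y=s["tool_rot"][:,1]
    print("tcp",s["tool_pos"].round(4),"jaw ang",np.degrees(np.arctan2(y[1],y[0])).round(2),"tilt",s["tool_rot"][:,0].round(4),s["grip_width"],s["force"].round(2),s["clock"])
    a=p[2];print("slot -28:",(p[:2]*1000-28*np.array([-np.sin(a),np.cos(a)])).round(1))
E
python3 car.py wrist,top .56 .1485 16.5 a
```

```text
wrist carton mm [561.3 147.5] yaw 16.72 7176 2.9672164860684413e-05 0.08893224853653486
top carton mm [558.6 148.6] yaw 16.46 78 8.260515313300907e-06 0.09119246921907043
tcp [0.5697 0.1231 0.1997] jaw ang -73.36 tilt [-1.e-04  6.e-04 -1.e+00] 0.014785542706263746 [ 0.24 -0.45 -2.29] 4.4667
slot -28: [566.5 121.7]
```

View pics/wrist_a.png

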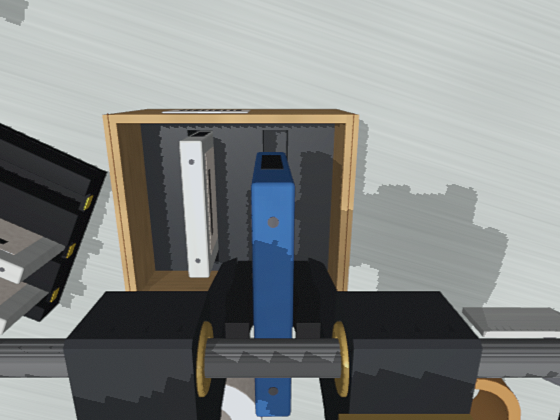

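Call:
arm_command([
  [[0,-0.2,-1.5],[0,0,0],0.5],
  [[0,-0.2,-3.5],[0,0,0],0.5],
  [[0,-0.2,-5.5],[0,0,0],0.5],
  [[0,-0.2,-7.5],[0,0,0],0.5],
  [[0,-0.2,-8.5],[0,0,0],0.5],
])

```text
clock: 4.88
tool_pos: [0.5687, 0.1205, 0.1127]
tool_rot: [[-0.003, 0.285, -0.958], [-0.0, -0.958, -0.285], [-1.0, -0.001, 0.003]]
force: [0.0, -1.2, -1.3]
grip_width: 0.0151
```

Call:
arm_command([
  [[0,0,0],[0,0,0],0.5],
  [[0,0,0],[0,0,0],0.5],
  [[0,0,0],[0,0,0],0.5],
  [[0,0,0],[0,0,0],0.5],
  [[0,0,0],[0,0,0],0.5],
])

```text
clock: 5.3
tool_pos: [0.5706, 0.1201, 0.1158]
tool_rot: [[0.002, 0.284, -0.959], [0.0, -0.959, -0.284], [-1.0, 0.0, -0.002]]
force: [0.6, 0.8, -1.4]
grip_width: 0.0144
```

```bash
python3 car.py wrist .561 .1478 16.6 b
python3 - <<'E'
import cv2
i=cv2.imread('pics/wrist_b.png')[60:320,130:430];cv2.imwrite('pics/wb.png',cv2.resize(i,None,fx=2,fy=2))
E
```

```text
wrist carton mm [560.9 147.4] yaw 16.68 14874 0.0001593921527556489 0.0889125302102165
tcp [0.5704 0.1202 0.1156] jaw ang -73.47 tilt [ 1.6e-03  3.0e-04 -1.0e+00] 0.01461809187095207 [ 0.32 -0.76 -1.54] 5.35
slot -28: [569.  120.6]
```

View pics/wb.png

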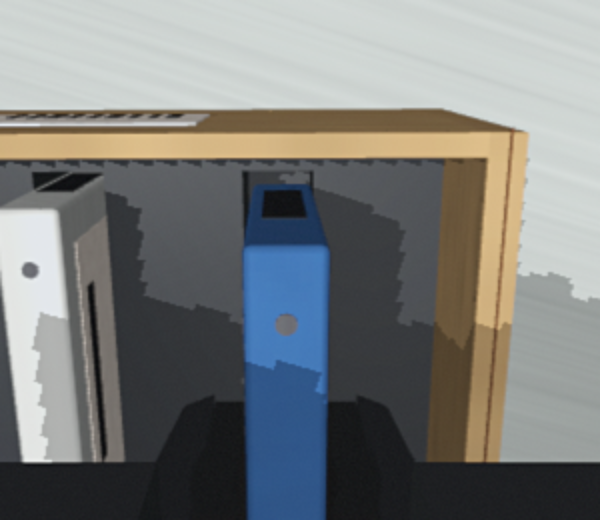

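The slot (crop columns 247–313) and the lower drive edge (250–313) are concentric, so I'll lower slowly.

Call:
arm_command([
  [[0,0,-0.5],[0,0,0],0.5],
  [[0,0,-1],[0,0,0],0.5],
  [[0,0,-1.5],[0,0,0],0.5],
  [[0,0,-2],[0,0,0],0.5],
  [[0,0,-2.5],[0,0,0],0.5],
])

```text
clock: 5.77
tool_pos: [0.5696, 0.12, 0.0889]
tool_rot: [[-0.001, 0.284, -0.959], [-0.0, -0.959, -0.284], [-1.0, -0.0, 0.001]]
force: [0.4, -0.6, -2.6]
grip_width: 0.0145
```

Call:
arm_command([
  [[0,0,-0.4],[0,0,0],0.5],
  [[0,0,-0.8],[0,0,0],0.5],
  [[0,0,-1.2],[0,0,0],0.5],
  [[0,0,-1.5],[0,0,0],0.5],
  [[0,0,-1.6],[0,0,0],0.5],
])

```text
clock: 6.18
tool_pos: [0.5696, 0.1201, 0.0736]
tool_rot: [[-0.001, 0.284, -0.959], [0.0, -0.959, -0.284], [-1.0, -0.0, 0.001]]
force: [-2.2, -0.7, 7.9]
grip_width: 0.0149
```

Call:
arm_command([
  [[0,0,-0.1],[0,0,0],0.5],
  [[0,0,-0.1],[0,0,0],0.5],
  [[0,0,-0.1],[0,0,0],0.5],
  [[0,0,-0.1],[0,0,0],0.5],
  [[0,0,-0.1],[0,0,0],0.5],
])

```text
clock: 6.6
tool_pos: [0.5696, 0.1202, 0.0736]
tool_rot: [[-0.0, 0.285, -0.959], [0.001, -0.959, -0.285], [-1.0, -0.001, -0.0]]
force: [-1.3, 0.1, 6.1]
grip_width: 0.0149
```

```bash
python3 car.py wrist,top .561 .1478 16.6 c
python3 - <<'E'
from h import *
P=cloud(camera("top"));z=P[...,2]
P2=cloud(camera("wrist"));F=camera("wrist")["frame"].astype(int)
m=(F[...,2]-F[...,0]>50)&(np.hypot(P2[...,0]-.57,P2[...,1]-.12)<.07)&(P2[...,2]>.06)
q=P2[m];print("blue z pct",np.percentile(q[:,2],[50,90,98]).round(4),len(q))
m=(F.min(2)>100)&(np.hypot(P2[...,0]-.553,P2[...,1]-.174)<.06)&(P2[...,2]>.06)
print("packed z",np.percentile(P2[m][:,2],[50,90,98]).round(4),m.sum())
E
```

```text
wrist carton mm [561.1 147.5] yaw 17.01 14813 0.0020299179972739813 0.08890546485643008
top carton mm [558.2 148.4] yaw 16.61 142 2.4485445895874196e-05 0.09062740121367985
tcp [0.5696 0.1202 0.0736] jaw ang -73.47 tilt [-1.e-04  6.e-04 -1.e+00] 0.014743269824623727 [-1.86  0.12  6.09] 6.7
slot -28: [566.2 121.6]
blue z pct [0.081  0.0818 0.0822] 8012
packed z [0.0811 0.1402 0.1409] 7803
```

The blue top edge is at 81.0 mm and the packed one at 81.1 mm, so the drive is home. Release, wait, and rise.

Call:
arm_command([
  [[0,0,0],[0,0,0],1.8],
  [[0,0,0],[0,0,0],2.2],
  [[0,0,0],[0,0,0],3],
  [[0,0,0],[0,0,0],3],
  [[0,0,0],[0,0,0],3],
])

```text
clock: 7.27
tool_pos: [0.57, 0.12, 0.0727]
tool_rot: [[0.0, 0.284, -0.959], [-0.0, -0.959, -0.284], [-1.0, 0.0, -0.0]]
force: [-0.8, -0.2, 0.7]
grip_width: 0.0301
```

Call:
arm_command([
  [[0,0,0.5],[0,0,0],3],
  [[0,0,1.5],[0,0,0],3],
  [[0,0,4],[0,0,0],3],
  [[0,0,7],[0,0,0],3],
  [[0,0,10],[0,0,0],3],
])

```text
clock: 7.68
tool_pos: [0.5695, 0.1198, 0.1743]
tool_rot: [[-0.001, 0.284, -0.959], [-0.0, -0.959, -0.284], [-1.0, 0.0, 0.001]]
force: [1.2, 0.2, 0.2]
grip_width: 0.0296
```

```bash
python3 car.py wrist,top .561 .1478 16.6 d
python3 - <<'E'
from h import *
c=camera("wrist");P2=cloud(c);F=c["frame"].astype(int)
z=P2[...,2];m=(z>.076)&(z<.0855)&(np.hypot(P2[...,0]-.561,P2[...,1]-.148)<.07)
n,l,st,_=cv2.connectedComponentsWithStats(m.astype(np.uint8))
for i in range(1,n):
    if st[i,4]>300: print(st[i],F[l==i].mean(0).round(),cv2.minAreaRect((P2[l==i][:,:2]*1000).astype(np.float32)),np.median(P2[l==i][:,2]))
# station: fit bridge top edges in top view
c=dict(np.load("top.npz"));P=cloud(c);z=P[...,2]
for lo,hi in((.11,.15),(.15,.165),(.165,.2)):
    m=(z>lo)&(z<hi)&(P[...,1]<-.19)&(P[...,1]>-.34)&(P[...,0]>.43)&(P[...,0]<.74)
    q=P[m];print(lo,m.sum(),cv2.minAreaRect((q[:,:2]*1000).astype(np.float32)),np.median(q[:,2]))
# yellow
F=c["frame"].astype(int)
m=(z<.1)&(P[...,0]>.45)&(P[...,0]<.72)&(P[...,1]<-.12)
d=cloud(dict(np.load("scene.npz")));f=np.load("scene.npz")["frame"].astype(int)
m=(f[...,0]-f[...,2]>60)&(d[...,1]<-.2)&(d[...,1]>-.4)&(d[...,2]<.08)
q=d[m];print("yellow",m.sum(),q.mean(0).round(3),cv2.minAreaRect((q[:,:2]*1000).astype(np.float32)))
for nm,D in(("top",P),("scene",d)):
  S=np.array([.589,-.234]);a=np.radians(-9.8)
  L=(D[...,:2]-S)@np.array([[np.cos(a),-np.sin(a)],[np.sin(a),np.cos(a)]])
  for s in(-1,1):
    m=(D[...,2]>.036)&(D[...,2]<.044)&(abs(L[...,0]*s-.076)<.02)&(L[...,1]>-.09)&(L[...,1]<.048)
    q=L[m]*1000
    if len(q)>10: print(nm,"guide",s,len(q),np.percentile(q[:,0],[5,50,95]).round(1),"slope",np.polyfit(q[:,1],q[:,0],1).round(3),np.percentile(q[:,1],[0,100]).round())
E
```

```text
wrist carton mm [561.4 147.5] yaw 16.81 8852 3.62060279399718e-05 0.08892800918531955
top carton mm [558.  148.5] yaw 16.36 90 9.70768697882223e-06 0.09133542365390868
tcp [0.5731 0.1199 0.1781] jaw ang -73.51 tilt [ 0.0097  0.0013 -1.    ] 0.029868286110180144 [ 0.59 -0.12  0.12] 7.7833
slot -28: [565.9 121.7]
[ 257  149   25  148 3408] [ 55.  97. 150.] ((569.939453125, 120.0346908569336), (100.073974609375, 15.01147747039795), 16.57001304626465) 0.08099071137215556
[ 164  150   34  147 3386] [204. 207. 208.] ((553.4097900390625, 174.35806274414062), (99.47705078125, 15.428444862365723), 16.773008346557617) 0.0809789359016006
0.11 518 ((582.7964477539062, -228.59451293945312), (275.9538269042969, 64.47418975830078), 4.533996105194092) 0.13816478320308145
0.15 2340 ((585.2750854492188, -261.34857177734375), (71.6705322265625, 269.39263916015625), 80.74760437011719) 0.1559502307670918
0.165 1378 ((607.5812377929688, -263.9969482421875), (52.53721618652344, 206.66395568847656), 80.57371520996094) 0.18920149279969467
yellow 136 [ 0.582 -0.331  0.051] ((576.5902099609375, -330.411865234375), (4.906972408294678, 164.5736846923828), 80.87618255615234)
top guide -1 65 [-78.  -75.  -72.1] slope [-2.7000e-02 -7.4687e+01] [-17.  47.]
top guide 1 67 [73.3 76.3 79.9] slope [-8.0000e-03  7.6541e+01] [-14.  48.]
scene guide -1 73 [-78.  -73.9 -70.3] slope [-1.0000e-02 -7.4285e+01] [-89.  47.]
scene guide 1 96 [74.3 78.4 81.8] slope [-8.0000e-03  7.7993e+01] [-89.  47.]
```

The blue drive sits at 81.0 mm, yaw 16.6° and its slot's centre. Now I'll turn the gripper by 90° and bring the open fingers behind the +y end wall, to push with two contacts. A pinch would put the 187 mm body into the bridge.

Call:
arm_command([
  [[-0.3,0.8,0.5],[0,0,6],5],
  [[-0.6,1.6,1],[0,0,12],6],
  [[-0.9,2.4,1],[0,0,18],7],
  [[-1.2,3.2,1],[0,0,24],8],
  [[-1.5,4.2,1],[0,0,30],8.7],
])

```text
clock: 8.25
tool_pos: [0.5539, 0.1619, 0.1821]
tool_rot: [[-0.002, 0.729, -0.685], [-0.001, -0.685, -0.729], [-1.0, -0.001, 0.002]]
force: [0.5, 0.3, -1.2]
grip_width: 0.0613
```

Call:
arm_command([
  [[-0.3,0.9,0],[0,0,6],8.7],
  [[-0.6,1.8,0],[0,0,12],8.7],
  [[-0.9,2.7,0],[0,0,18],8.7],
  [[-1.2,3.6,0],[0,0,24],8.7],
  [[-1.4,4.5,0],[0,0,30],8.7],
])

```text
clock: 8.67
tool_pos: [0.5397, 0.2073, 0.1819]
tool_rot: [[-0.002, 0.974, -0.228], [-0.001, -0.228, -0.974], [-1.0, -0.002, 0.001]]
force: [0.6, -0.4, -0.5]
grip_width: 0.0868
```

Call:
arm_command([
  [[-0.3,0.9,0],[0,0,6],8.7],
  [[-0.6,1.8,0],[0,0,12],8.7],
  [[-0.8,2.7,0],[0,0,18],8.7],
  [[-0.9,3.6,0],[0,0,24],8.7],
  [[-1,4.2,0],[0,0,30.2],8.7],
])

```text
clock: 9.08
tool_pos: [0.5298, 0.2499, 0.1819]
tool_rot: [[-0.002, 0.956, 0.294], [-0.0, 0.294, -0.956], [-1.0, -0.002, -0.001]]
force: [-0.2, -0.1, -0.3]
grip_width: 0.0868
```

Call:
arm_command([
  [[0,0,-1],[0,0,0],8.7],
  [[0,0,-3],[0,0,0],8.7],
  [[0,0,-5],[0,0,0],8.7],
  [[0,0,-6],[0,0,0],8.7],
  [[0,0,-6],[0,0,0],8.7],
])

```text
clock: 9.5
tool_pos: [0.5289, 0.2475, 0.1197]
tool_rot: [[-0.005, 0.958, 0.286], [-0.003, 0.286, -0.958], [-1.0, -0.006, 0.002]]
force: [-0.7, -0.6, 0.9]
grip_width: 0.087
```

```bash
python3 car.py wrist,top .561 .1478 16.6 e
```

```text
wrist carton mm [561.  148.1] yaw 16.7 5517 1.9532074100572655e-05 0.0887986991887732
top carton mm [557.7 148.5] yaw 17.1 778 0.007571323125941273 0.08855538704422616
tcp [0.5307 0.2486 0.1223] jaw ang 16.64 tilt [-9.e-04 -8.e-04 -1.e+00] 0.08729283282426774 [ 0.72 -0.13  0.22] 9.6
slot -28: [565.9 121.8]
```

Call:
arm_command([
  [[0,0,-2],[0,0,0],8.7],
  [[0,0,-4],[0,0,0],8.7],
  [[0,0,-6],[0,0,0],8.7],
  [[0,0,-6.8],[0,0,0],8.7],
  [[0,0,-6.8],[0,0,0],8.7],
])

```text
clock: 10.02
tool_pos: [0.5303, 0.2487, 0.0539]
tool_rot: [[-0.002, 0.958, 0.287], [-0.001, 0.287, -0.958], [-1.0, -0.002, 0.0]]
force: [0.1, -0.3, -0.6]
grip_width: 0.087
```

Call:
arm_command([
  [[0.15,-0.5,0],[0,0,0],8.7],
  [[0.3,-1,0],[0,0,0],8.7],
  [[0.45,-1.5,0],[0,0,0],8.7],
  [[0.6,-2,0],[0,0,0],8.7],
  [[0.75,-2.5,0],[0,0,0],8.7],
])

```text
clock: 10.43
tool_pos: [0.5389, 0.2262, 0.0561]
tool_rot: [[0.002, 0.957, 0.289], [0.004, 0.289, -0.957], [-1.0, 0.003, -0.003]]
force: [-2.5, 5.1, 4.3]
grip_width: 0.0867
```

Call:
arm_command([
  [[0.15,-0.5,0],[0,0,0],8.7],
  [[0.3,-1,0],[0,0,0],8.7],
  [[0.45,-1.5,0],[0,0,0],8.7],
  [[0.6,-2,0],[0,0,0],8.7],
  [[0.75,-2.5,0],[0,0,0],8.7],
])

```text
clock: 10.85
tool_pos: [0.5465, 0.2014, 0.0561]
tool_rot: [[0.002, 0.957, 0.289], [0.004, 0.289, -0.957], [-1.0, 0.003, -0.003]]
force: [-0.9, 6.5, 3.7]
grip_width: 0.0872
```

```bash
python3 car.py wrist,top .57 .115 16.6 f
```

```text
wrist carton mm [565.1 116.3] yaw 15.96 11283 0.004676344940967892 0.08894104406559455
top carton mm [569.4 112.8] yaw 16.92 543 0.0050284790880852 0.0896665240761867
tcp [0.547  0.1994 0.0559] jaw ang 16.72 tilt [ 0.0026  0.0021 -1.    ] 0.08711621780009875 [1.16 2.56 1.17] 10.95
slot -28: [577.6  86. ]
```

View pics/wrist_f.png

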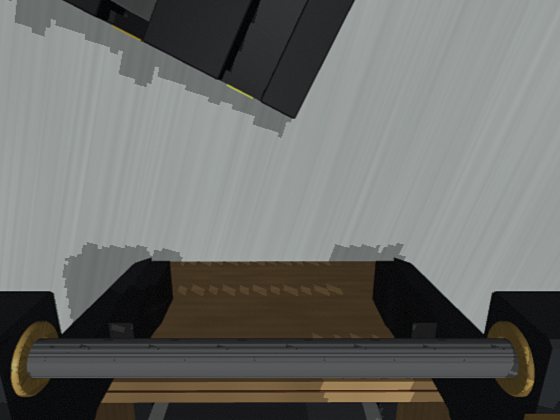

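The wrist view shows the end wall flush across both fingers (rows 262–335), so the contact is square. I'll continue straight and then follow the arc.

Call:
arm_command([
  [[0.33,-1.1,0],[0,0,0],8.7],
  [[0.66,-2.2,0],[0,0,0],8.7],
  [[1,-3.3,0],[0,0,0],8.7],
  [[1.33,-4.4,0],[0,0,0],8.7],
  [[1.67,-5.5,0],[0,0,0],8.7],
])

```text
clock: 11.37
tool_pos: [0.5627, 0.1455, 0.0555]
tool_rot: [[0.001, 0.957, 0.289], [0.003, 0.289, -0.957], [-1.0, 0.002, -0.002]]
force: [-1.7, 6.3, 4.8]
grip_width: 0.0869
```

Call:
arm_command([
  [[0.33,-1.1,0],[0,0,0],8.7],
  [[0.66,-2.2,0],[0,0,0],8.7],
  [[1,-3.3,0],[0,0,0],8.7],
  [[1.33,-4.4,0],[0,0,0],8.7],
  [[1.67,-5.5,0],[0,0,0],8.7],
])

```text
clock: 11.78
tool_pos: [0.5792, 0.0905, 0.0554]
tool_rot: [[0.0, 0.957, 0.289], [0.003, 0.289, -0.957], [-1.0, 0.001, -0.002]]
force: [-0.2, 5.6, 3.4]
grip_width: 0.0872
```

```bash
cat > plan.py <<'E'
from h import *
s=telemetry.read_state();y=s["tool_rot"][:,1];t=s["tool_pos"][:2]*1000;ps=np.arctan2(y[1],y[0])
print("tcp",s["tool_pos"].round(4),np.degrees(ps),s["force"].round(1),s["clock"],s["joint_pos"].round(2))
D=89;S=np.array([592.5,-236.5]);a=np.radians(-9.3)
fw=lambda p:np.array([np.sin(p),-np.cos(p)])
o=t+D*fw(ps);X=np.array([np.cos(a),np.sin(a)]);Y=np.array([-np.sin(a),np.cos(a)])
xs,ys=(o-S)@X,(o-S)@Y;b=ps-a
print("carton est",o.round(1),"station x,y",xs.round(1),ys.round(1),"rel deg",np.degrees(b).round(1))
R=-xs/(1-np.cos(b)) if b>0.02 else 0
print("R for direct arc",R,"end y_s",ys-R*np.sin(b))
if R>100:
    n=int(np.ceil(R*b/10));
    for k in range(1,n+1):
        p=ps-b*k/n
        c=o+R*(np.array([-np.cos(ps),-np.sin(ps)])-np.array([-np.cos(p),-np.sin(p)]))
        d=c-D*fw(p)-t;print(k,(d/10).round(2),np.degrees(p-ps).round(1))
E
python3 plan.py
python3 - <<'E'
from h import *
c=camera("top");save(c,"t2");c=camera("scene");save(c,"s2")
i=cv2.imread("pics/t2.png")[100:280,200:500];cv2.imwrite("pics/t2c.png",cv2.resize(i,None,fx=2,fy=2))
E
```

```text
tcp [0.5792 0.0905 0.0554] 16.81344335458443 [-0.2  5.6  3.4] 11.7833 [-0.2   0.93 -0.06  1.81  0.11  0.4  -0.04]
carton est [605.    5.3] station x,y -26.8 240.6 rel deg 26.1
R for direct arc 262.3038752841805 end y_s 125.17422445443721
1 [ 0.6  -0.87] -2.2
2 [ 1.16 -1.76] -4.4
3 [ 1.69 -2.67] -6.5
4 [ 2.18 -3.6 ] -8.7
5 [ 2.64 -4.54] -10.9
6 [ 3.06 -5.51] -13.1
7 [ 3.44 -6.49] -15.2
8 [ 3.79 -7.48] -17.4
9 [ 4.1  -8.49] -19.6
10 [ 4.37 -9.5 ] -21.8
11 [  4.6  -10.53] -23.9
12 [  4.79 -11.56] -26.1
```

View pics/t2c.png

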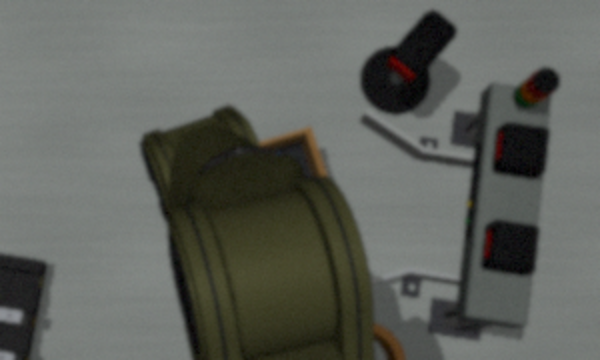

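Call:
arm_command([
  [[0.6,-0.87,0],[0,0,-2.2],8.7],
  [[1.16,-1.76,0],[0,0,-4.4],8.7],
  [[1.69,-2.67,0],[0,0,-6.5],8.7],
  [[2.18,-3.6,0],[0,0,-8.7],8.7],
  [[2.64,-4.54,0],[0,0,-10.9],8.7],
])

```text
clock: 12.3
tool_pos: [0.6061, 0.0439, 0.0548]
tool_rot: [[0.0, 0.995, 0.099], [0.001, 0.099, -0.995], [-1.0, 0.0, -0.001]]
force: [-0.6, 5.4, 2.6]
grip_width: 0.0872
```

```bash
python3 plan.py
python3 - <<'E'
from h import *
c=camera("scene");save(c,"s3");P=cloud(c);z=P[...,2]
m=(z>.083)&(z<.096)&(P[...,0]>.52)&(P[...,0]<.73)&(P[...,1]<.12)&(P[...,1]>-.2)
q=P[m][:,:2]*1000;print("scene rim",cv2.minAreaRect(q.astype(np.float32)),len(q))
c=camera("top");P=cloud(c);z=P[...,2]
m=(z>.083)&(z<.096)&(P[...,0]>.52)&(P[...,0]<.73)&(P[...,1]<.12)&(P[...,1]>-.2)
q=P[m][:,:2]*1000;print("top rim",cv2.minAreaRect(q.astype(np.float32)),len(q))
E
```

```text
tcp [0.6061 0.0439 0.0548] 5.6838372920381035 [-0.6  5.4  2.6] 12.3 [-0.13  0.94 -0.03  1.75  0.05  0.45 -0.1 ]
carton est [614.9 -44.7] station x,y -8.9 192.9 rel deg 15.0
R for direct arc 261.18915384646397 end y_s 125.39880643263287
1 [ 0.41 -0.95] -2.1
2 [ 0.78 -1.91] -4.3
3 [ 1.12 -2.88] -6.4
4 [ 1.42 -3.87] -8.6
5 [ 1.69 -4.86] -10.7
6 [ 1.92 -5.87] -12.8
7 [ 2.1  -6.88] -15.0
scene rim ((610.3436889648438, -38.81041717529297), (138.33047485351562, 179.07827758789062), 5.5383710861206055) 1023
top rim ((669.6873779296875, -114.27687072753906), (60.16972351074219, 33.00667190551758), 41.87516784667969) 112
```

View pics/s3.png

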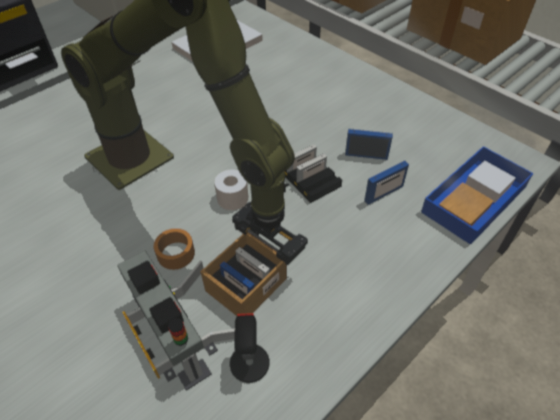

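The scene view shows the carton squarely in front of the fingers with both drives aboard (blue at 237,275), nose at the mouth, and the arm clear of the rolls and scanner. I'll continue the arc.

Call:
arm_command([
  [[0.41,-0.95,0],[0,0,-2.1],8.7],
  [[0.78,-1.91,0],[0,0,-4.3],8.7],
  [[1.12,-2.88,0],[0,0,-6.4],8.7],
  [[1.42,-3.87,0],[0,0,-8.6],8.7],
  [[1.69,-4.86,0],[0,0,-10.7],8.7],
])

```text
clock: 12.82
tool_pos: [0.6226, -0.0062, 0.0545]
tool_rot: [[-0.0, 0.996, -0.089], [-0.0, -0.089, -0.996], [-1.0, -0.0, 0.0]]
force: [-0.5, 4.1, -0.9]
grip_width: 0.087
```

```bash
python3 plan.py; python3 car.py scene .622 -.092 -5 g
```

```text
tcp [ 0.6226 -0.0062  0.0545] -5.085483451688988 [-0.5  4.1 -0.9] 12.8167 [-0.07  0.96  0.    1.7  -0.    0.49 -0.15]
carton est [614.7 -94.8] station x,y -1.0 143.4 rel deg 4.2
R for direct arc 372.26338207309163 end y_s 116.05071938216182
1 [ 0.13 -0.93] -1.4
2 [ 0.23 -1.86] -2.8
3 [ 0.31 -2.8 ] -4.2
scene carton mm [611.9 -96.8] yaw -5.12 952 0.005196585984260276 0.08871327629837661
tcp [ 0.623  -0.0096  0.0546] jaw ang -5.36 tilt [ 2.0e-04 -3.1e-03 -1.0e+00] 0.08701892173994662 [ 0.64 -0.24 -0.68] 12.8667
slot -28: [ 609.4 -124.6]
```

Call:
arm_command([
  [[0.13,-0.93,0],[0,0,-1.4],8.7],
  [[0.23,-1.86,0],[0,0,-2.8],8.7],
  [[0.31,-2.8,0],[0,0,-4.2],8.7],
  [[0.15,-3.8,0],[0,0,-4.2],8.7],
  [[-0.01,-4.8,0],[0,0,-4.2],8.7],
])

```text
clock: 13.28
tool_pos: [0.6222, -0.054, 0.0547]
tool_rot: [[-0.0, 0.987, -0.158], [-0.0, -0.158, -0.987], [-1.0, -0.0, 0.0]]
force: [0.0, 2.8, -0.3]
grip_width: 0.0871
```

```bash
python3 plan.py; python3 car.py scene .606 -.142 -9.3 h
```

```text
tcp [ 0.6222 -0.054   0.0547] -9.075547485522117 [ 0.   2.8 -0.3] 13.2833 [ 0.01  0.96  0.01  1.69 -0.01  0.49 -0.14]
carton est [ 608.2 -141.9] station x,y 0.2 95.9 rel deg 0.2
R for direct arc 0 end y_s 95.88738652055407
scene carton mm [ 605.5 -143.6] yaw -9.03 853 0.006269523267157023 0.08754498168742131
tcp [ 0.6215 -0.0577  0.0547] jaw ang -9.25 tilt [-9.0e-04 -3.2e-03 -1.0e+00] 0.08670473154226639 [ 1.02 -0.88 -0.85] 13.3333
slot -28: [ 601.1 -171.3]
```

Call:
arm_command([
  [[-0.15,-0.89,0],[0,0,0],8.7],
  [[-0.29,-1.78,0],[0,0,0],8.7],
  [[-0.44,-2.66,0],[0,0,0],8.7],
  [[-0.58,-3.55,0],[0,0,0],8.7],
  [[-0.73,-4.44,0],[0,0,0],8.7],
])

```text
clock: 13.75
tool_pos: [0.6148, -0.0984, 0.0548]
tool_rot: [[-0.0, 0.987, -0.158], [-0.0, -0.158, -0.987], [-1.0, -0.0, 0.0]]
force: [1.1, 4.3, 0.1]
grip_width: 0.0869
```

Call:
arm_command([
  [[-0.13,-0.79,0],[0,0,0],8.7],
  [[-0.26,-1.58,0],[0,0,0],8.7],
  [[-0.39,-2.37,0],[0,0,0],8.7],
  [[-0.5,-3.05,0],[0,0,0],8.7],
  [[-0.57,-3.45,0],[0,0,0],8.7],
])

```text
clock: 14.17
tool_pos: [0.6091, -0.1335, 0.0547]
tool_rot: [[-0.0, 0.987, -0.159], [-0.001, -0.159, -0.987], [-1.0, -0.0, 0.001]]
force: [0.6, 3.7, 0.1]
grip_width: 0.0871
```

```bash
python3 plan.py; python3 car.py scene .592 -.222 -9.3 i
```

```text
tcp [ 0.6091 -0.1335  0.0547] -9.134640246087388 [0.6 3.7 0.1] 14.1667 [ 0.15  0.96 -0.01  1.7   0.02  0.49 -0.04]
carton est [ 595.  -221.3] station x,y -0.0 15.4 rel deg 0.2
R for direct arc 0 end y_s 15.376019620671167
scene carton mm [ 592.3 -223.1] yaw -9.44 475 0.005211861546927255 0.0889373540963686
tcp [ 0.609  -0.1343  0.0548] jaw ang -9.18 tilt [-1.0e-04 -1.5e-03 -1.0e+00] 0.08687626218185959 [-0.19  0.42 -0.62] 14.2167
slot -28: [ 587.8 -250.7]
```

View pics/scene_i.png

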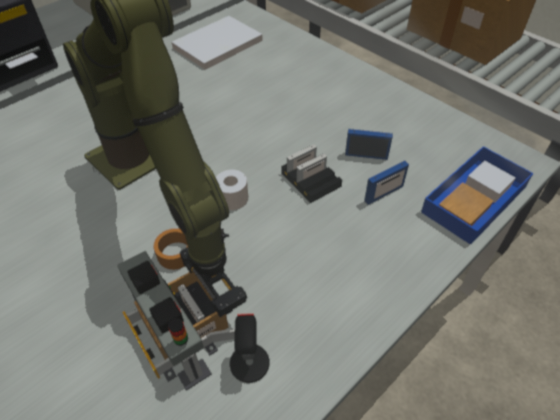

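The carton is between the guides, about 15 mm short, and everything else is in place. Now a slow approach to the stop.

Call:
arm_command([
  [[-0.04,-0.24,0],[0,0,0],8.7],
  [[-0.08,-0.48,0],[0,0,0],8.7],
  [[-0.12,-0.71,0],[0,0,0],8.7],
  [[-0.15,-0.9,0],[0,0,0],8.7],
  [[-0.17,-1.04,0],[0,0,0],8.7],
])

```text
clock: 14.63
tool_pos: [0.6078, -0.1422, 0.0548]
tool_rot: [[0.0, 0.988, -0.157], [0.0, -0.157, -0.988], [-1.0, 0.0, -0.0]]
force: [0.7, 3.3, 0.5]
grip_width: 0.0871
```

Call:
arm_command([
  [[-0.02,-0.1,0],[0,0,0],8.7],
  [[-0.03,-0.2,0],[0,0,0],8.7],
  [[-0.05,-0.3,0],[0,0,0],8.7],
  [[-0.06,-0.4,0],[0,0,0],8.7],
  [[-0.08,-0.5,0],[0,0,0],8.7],
])

```text
clock: 15.05
tool_pos: [0.607, -0.1472, 0.0547]
tool_rot: [[0.0, 0.988, -0.157], [0.0, -0.157, -0.988], [-1.0, 0.0, -0.0]]
force: [1.2, 4.8, -0.1]
grip_width: 0.087
```

Call:
arm_command([
  [[-0.01,-0.08,0],[0,0,0],8.7],
  [[-0.02,-0.15,0],[0,0,0],8.7],
  [[-0.03,-0.2,0],[0,0,0],8.7],
  [[-0.04,-0.25,0],[0,0,0],8.7],
  [[-0.05,-0.3,0],[0,0,0],8.7],
])

```text
clock: 15.47
tool_pos: [0.6068, -0.1487, 0.0548]
tool_rot: [[0.0, 0.988, -0.157], [0.002, -0.157, -0.988], [-1.0, 0.0, -0.002]]
force: [0.3, 7.0, 1.3]
grip_width: 0.0868
```

Call:
arm_command([
  [[-0.01,-0.08,0],[0,0,0],8.7],
  [[-0.02,-0.15,0],[0,0,0],8.7],
  [[-0.03,-0.2,0],[0,0,0],8.7],
  [[-0.04,-0.25,0],[0,0,0],8.7],
  [[-0.05,-0.3,0],[0,0,0],8.7],
])

```text
clock: 15.88
tool_pos: [0.6068, -0.1487, 0.0548]
tool_rot: [[0.001, 0.988, -0.157], [0.006, -0.157, -0.988], [-1.0, -0.0, -0.006]]
force: [1.5, 12.8, 2.1]
grip_width: 0.0874
```

```bash
python3 plan.py;  python3 car.py scene .590 -.238 -9.3 j
```

```text
tcp [ 0.6068 -0.1487  0.0548] -9.03008540104728 [ 1.5 12.8  2.1] 15.8833 [ 0.18  0.96 -0.02  1.69  0.03  0.49 -0.01]
carton est [ 592.8 -236.6] station x,y 0.3 -0.0 rel deg 0.3
R for direct arc 0 end y_s -0.01916223862131774
scene carton mm [ 590.1 -238.2] yaw -8.76 539 0.004703265398582729 0.08942299388275021
tcp [ 0.6068 -0.1486  0.0548] jaw ang -9.02 tilt [ 9.0e-04  5.9e-03 -1.0e+00] 0.08687758951520386 [ 1.31 11.06  1.21] 15.9333
slot -28: [ 585.9 -265.9]
```

The TCP stopped and the force rose to 13 N, so the carton is against the stop. I'll back off straight, then rise.

Call:
arm_command([
  [[0.05,0.3,0],[0,0,0],8.7],
  [[0.16,1,0],[0,0,0],8.7],
  [[0.4,2.5,0],[0,0,0],8.7],
  [[0.65,4,0],[0,0,0],8.7],
  [[0.9,5.5,0],[0,0,0],8.7],
])

```text
clock: 16.35
tool_pos: [0.6148, -0.1, 0.0548]
tool_rot: [[-0.0, 0.987, -0.16], [-0.003, -0.16, -0.987], [-1.0, 0.0, 0.003]]
force: [0.4, -0.3, -0.1]
grip_width: 0.0866
```

Call:
arm_command([
  [[0,0.5,2],[0,0,0],8.7],
  [[0,1,5],[0,0,0],8.7],
  [[0,2,8],[0,0,0],8.7],
  [[0,4,12],[0,0,0],8.7],
  [[0,7,16],[0,0,0],8.7],
])

```text
clock: 16.77
tool_pos: [0.6146, -0.0389, 0.2074]
tool_rot: [[0.0, 0.987, -0.163], [-0.004, -0.163, -0.987], [-1.0, 0.001, 0.004]]
force: [1.1, 0.7, 0.1]
grip_width: 0.0867
```

Call:
arm_command([
  [[-1,4,0],[0,0,0],8.7],
  [[-2,8,0],[0,0,0],8.7],
  [[-3,12,0],[0,0,0],8.7],
  [[-4,16,0],[0,0,0],8.7],
  [[-4,16,0],[0,0,0],8.7],
])

```text
clock: 17.18
tool_pos: [0.5723, 0.1357, 0.2056]
tool_rot: [[-0.001, 0.989, -0.145], [0.006, -0.145, -0.989], [-1.0, -0.002, -0.006]]
force: [-0.6, 0.9, 0.0]
grip_width: 0.0868
```

```bash
python3 car.py scene,top .590 -.238 -9.3 k
python3 - <<'E'
from h import *
P=cloud(camera("top"));z=P[...,2]
# trailing end wall line in top view (rim, in front of bridge)
m=(z>.084)&(z<.1)&(P[...,0]>.5)&(P[...,0]<.7)&(P[...,1]>-.22)&(P[...,1]<-.1)
q=P[m][:,:2]*1000;S=np.array([589.8,-235.8]);a=np.radians(-9.3)
L=(q-S)@np.array([[np.cos(a),-np.sin(a)],[np.sin(a),np.cos(a)]])
print(len(L),"station x",L[:,0].min().round(1),L[:,0].max().round(1),"y",L[:,1].min().round(1),np.percentile(L[:,1],98).round(1))
w=L[L[:,1]>71];print("wall slope",np.polyfit(w[:,0],w[:,1],1).round(3))
i=cv2.imread("pics/top_k.png");j=cv2.imread("pics/scene_k.png")[180:400,80:360]
cv2.imwrite("pics/end.png",np.vstack([cv2.resize(i[90:310,220:500],None,fx=1.36,fy=1.36),cv2.resize(j,None,fx=1.36,fy=1.36)]))
E
```

```text
scene carton mm [ 590.5 -238.4] yaw -9.05 775 0.0034835420849011383 0.08989239600734755
top carton mm [ 589.9 -236.5] yaw -9.04 524 0.005030371056018576 0.08929364082509328
tcp [0.5746 0.1263 0.2056] jaw ang -8.87 tilt [ 4.e-04 -1.e-03 -1.e+00] 0.08716210798228324 [-0.75 -0.97 -0.  ] 17.2833
slot -28: [ 585.5 -264.1]
432 station x -67.5 67.9 y 5.9 79.5
wall slope [2.0000e-03 7.5719e+01]
```

View pics/end.png

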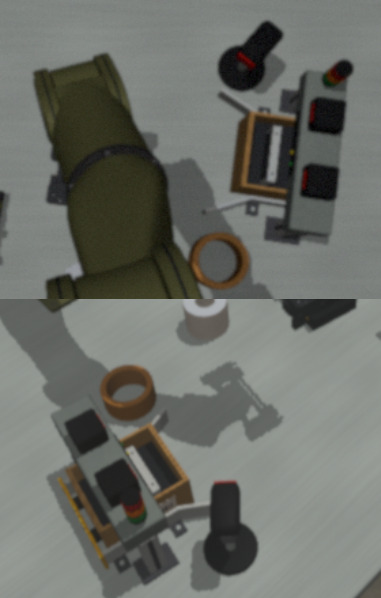

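```bash
python3 -c "
from h import *
s=telemetry.read_state();print(s['joint_vel'].round(3),s['force'].round(1),s['clock']);print(workorder.close_job())"
```

```text
[ 0.039  0.002  0.026 -0.002 -0.     0.002 -0.   ] [-0.6 -0.9 -0. ] 17.3333
the job is handed in; nothing more can be done
None
```

The blue drive is packed in the empty foam slot and the carton stands against the end stop. I handed the job in at 17.3 s, and the system reports no verdict.

- **Drive:** I lowered it until it touched the slot floor, then let go. Its top edge measured 81.0 mm, the same as the packed drive, and both drives were parallel to the carton.
- **Carton:** I slid it by pushing the trailing wall with the open fingers. I did not use the suggested pinch because the gripper body would have hit the bridge. At the stop the tool no longer moved and the force rose to 13 N.
- **Final position:** The top view puts the carton within about 0.5 mm of the lane middle and the home position. It is square to within about 0.3°, and the arm is clear.
- **Other items:** I saw no shift in the tape roll, label roll, scanner or grey drives, but I judged that by eye from the pictures and did not re-measure it.
- **Disagreements:** The top and wrist cameras differed by about 2.7 mm in x, and I used the wrist view for gripping and placing. Several carton fits during the push had the gripper blocking the view and were only rough.
- **Not checked:** The blue drive is hidden under the bridge in the final pictures, so its last direct sighting was during the push.

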